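Put the divider back in the sweet box and slide its cover shut

ROBOT

A 7-joint arm with a two-finger parallel gripper is mounted at the origin on the work surface. World frame = base frame: x ahead of the robot, y to its left, z up, the work surface at z = 0. Lengths are in mm, angles in rad, forces in N, time in s.
With the tool pointing down it reaches from about 400 to 875 mm from the base axis. Payload 4.4 kg.
Tool frame: the origin (TCP) lies midway between the tips of the shut fingers; the grasp point (between the pads) lies 19 mm behind it; z points along the fingers, y is the line along which they close (so a half turn about z gives the same grasp; the last joint's range is limited). The gripper opens to 85 mm and grips with 20 to 120 N. Pads are 22 mm wide; open, the fingers measure 114 mm over their backs; the gripper's body (76 mm by 85 mm) begins 54 mm behind the grasp point. The pads swing forward as they close: fully open they stand 13 mm farther back than shut.
Start: joints at [-1.293, 0.628, 0.038, 1.517, -0.027, 0.996, -0.02], TCP at [219.07, 611.985, 231.313] pointing down, gripper open.
Joint ranges: [-3.06, 3.06], [-0.37, 2.12], [-1.25, 1.32], [0.18, 2.47], [-1.1, 4.24], [0.23, 1.98], [-2.94, 2.94]. Speed limits (rad/s): [2.57, 2.57, 3.14, 3.14, 3.14, 3.14, 3.14].

INTERFACE

Orientations are given as [roll, pitch, yaw] about the fixed x, y, z axes, in that order (R = Rz(yaw) Ry(pitch) Rx(roll)).
In Python, from cell import ctrl gives the robot as it stands.
- The arm moves only by the shell command python3 -m crank 'ROWS' [OPENING]. ROWS is JSON, a list that holds one entry, the list of rows, each a list of 4 numbers: the shift along the tool's x, y, z normalised to -1 to 1, where 1 is 2.5 cm, then the turn about the tool's z normalised to -1 to 1, where 1 is 0.08 rad. In form: [[[dx, dy, dz, turn], ...]]. A call has 1 to 12 rows; each row shifts and turns the commanded pose from where the row before left it, along the tool's axes as they then stand; what a row does not reach is not made up. A row lasts 1/12 s, in which the tool goes at most 41.7 mm and 7.16 degrees, less where a joint would pass 70% of its speed; a pose out of reach is approached as far as the arm can. A call with a number of a shift or a turn outside -1 to 1 is refused whole. A call with a gripper value outside its range is refused whole. OPENING is the closure, from -1 (fully open) to 1 (shut), set as the call begins (- or left out, the last holds). The fingers move at their own pace and stop on an object; the grip force is fixed at half the most. Time passes only in rows, so rows that do not move let the fingers close. It gives the time, the measured TCP pose, the force, the opening and the grip force at its end, in the units of the state.
- ctrl.read_state(): the state, without advancing time (a new reading comes with each control period).
- ctrl.get_image(name): name is "side" or "top"; returns a dict with "img" (400x640x3 uint8, red, green, blue), "intrinsics" (3x3 intrinsics, pixels), "extrinsics" (4x4, takes a point from camera to world coordinates). Camera axes: x right, y up, looking along -z (the intrinsics and any distortion apply to the point x, -y, -z); pixel columns grow to the right and rows downward; lengths in mm; the calibration is good to about 2 mm. A picture is of the moment at which its call begins. There is no depth.
- ctrl.finish_job(): hands the job in; it is judged then, once.
Trained networks look in the newest picture that a camera, given by its name, has taken for a name from the list of things; names that differ only in an ending like _2 or _b are one class to them, and where a whole thing is asked for, a point or a joint stands for the part that bears it (a point fixed in the world has none). Each returns a list of dicts, best first, with "confidence" (0 to 1); they miss things now and then, are a little off and sometimes report something else, mostly with a low value. They report only what shows in the picture. A call takes as long as a camera call. They do not tell look-alikes from the thing itself.
- ctrl.find_in(camera, target): "position" ([row, column] in pixels, amid what is visible of it).
- ctrl.trace(camera, target): "mask" (400x640 bool, what is visible of it) and "position" ([row, column] in pixels, amid what is visible of it).
- ctrl.place_of(camera, target): "position" ([row, column] in pixels: a listed point, or the origin of a listed thing).
The state is a dict: "clock": time; "qpos": joint angles; "qd": joint speeds; "tau": joint torques, N m; "eef_pos": TCP position; "tool_rot": TCP orientation; "force": force on the tool from outside, world axes, zero at the start; "torque": the same for the moment, N m; "width": finger opening in mm; "gripper_force": force on a finger pad.
Only numpy, scipy, OpenCV 4.12 (cv2) and the standard library are available. Lean on these libraries where they do the work, as an engineer would, in place of code of your own. Each camera call takes 0.05 s, during which the arm holds its last target. There are 200 camera calls.

TASK

Slide the cover of the tilted sweet box up out of the way, take the loose white divider from the drying rack and push it fully down into the box's empty slot, standing like the divider already in place. Then slide the cover fully shut over the box again, let go, and leave everything else on the table where it is.

Things in the scene. Friction and masses are not known exactly. Their poses are not given: they have to be found in the camera images.
- cover (a joint): sliding cover of the sweet box, m: 0 = fully shut, 0.140 = fully open, up the slope along cover_grip's x. Clear sheet 196 x 160 x 5 mm in grooves of the side walls; runs stiffly (about 4 N up, 2 N down), stays where left. Starts 0 to 0.04. At value v its lower edge lies v - 0.064 m up the slope from the slot's middle; from 0.12 up, slot and a gripper in it are well clear.
- cover_grip (a point): top centre of the black grip bar near the cover's lower edge: 12 mm thick (x), 80 mm long (y), 24 mm above the cover's upper face. Axes: x up the slope (opening), y along the bar, z square to the cover, 30 degrees from vertical, leaning downhill. The box's rims at the low end and sides stand 4 mm above the cover's upper face; shut, the bar's middle is 34 mm from the low end wall's inner face.
- slot (a point): bottom centre of the box's empty slot, at the inner floor. Axes: x up the slope (across the slot), y along it, z square to the floor, out of the box. Two facing grooves in the side walls, 9 mm wide (x), flaring to 19 mm at their tops, 55 mm up; 154 mm between side walls, 134 mm between the groove ribs. The cover's underside is 65 mm above this point. A fixed twin divider stands 64 mm up the slope.
- divider: loose white plastic plate, 65 to 110 g: 5 mm thick (x), 148 wide (y), 60 high (z), with a grip rib at the middle of its top edge, 12 mm thick, 80 long, 46 to 60 mm above the underside. Origin: centre of the underside; same both ways round. Starts upright (2 mm play) in the rack, wires up to 39 mm above its underside. Seated, its top is 5 mm below the cover; left proud, it blocks the cover.
- rack: steel wire drying rack fixed on the table, 150 x 150 mm, twelve wire hoops 47 mm high; origin under its centre, x across the hoops. The divider stands 44 mm from its centre to -x, the bench scraper 44 mm to +x.
- stand: steel stand, fixed, carrying the white sweet box (200 mm along the slope, 166 wide, 79 high) tilted 30 degrees, high end about to the robot's left (+y). Origin on the table under the box's middle; x horizontal, uphill; z up. The slot is 62 mm from the low end wall; sweets lie 17 mm high on the floor, 17 mm or more from the slot. High rim 195 mm above the table, open cover to 265 mm.
- scraper: bystander: bench scraper, steel blade with a round wooden handle on top, 118 mm wide, 84 mm high, standing in the rack; origin at the centre of its lower edge
- candy_dark: bystander: dark glossy candy loaf 120 x 72 x 40 mm, origin under its centre
- candy_pale: bystander: cream candy loaf 110 x 68 x 38 mm, origin under its centre
- scissors: bystander: steel scissors with black finger rings, 190 mm long, lying flat, origin under the pivot
- jar: bystander: amber glass jar with metal lid, 60 mm across, 105 mm high, origin under its centre
- bowl: bystander: steel bowl, 150 mm across, 60 mm high, origin under its centre
- spatula: bystander: spatula with dark wooden handle, 260 mm long, lying flat, origin under its middle
Not all that is in view belongs to the job. Leave any turquoise look-alike of the divider alone.

How it is judged:
By the outcome, as a careful person would: the job done as asked, in the order asked, and still so for the second after the job is handed in, with the robot touching nothing.
It also fails if it takes over 72 s, if anything falls off the work surface, if the arm or the gripper's body presses on something with over 40 N, if the wrist force passes 120 N, or if a joint passes its speed limit or range.

## Working session

There is one attempt and no reset: what is moved stays moved. The work goes in short steps, Python scripts to look and compute and a shell command to move; the robot and the scene stay as the last step left them, time stands still between calls to the robot, and variables do not carry over. Pictures are saved under pics/ and viewed, at most 10 in all, crops included, and the job is handed in when it is done.

```bash
ls; mkdir -p pics
python3 - <<'E'
from cell import ctrl
import cv2,numpy as np
s=ctrl.read_state(); print({k:np.round(v,3).tolist() for k,v in s.items()})
for c in ("top","side"):
    r=ctrl.get_image(c); cv2.imwrite(f"pics/a_{c}.png",r["img"][:,:,::-1]); print(c,np.round(r["intrinsics"],1).tolist(),np.round(r["extrinsics"],3).tolist())
    for t in ["cover_grip","slot","divider","rack","stand","scraper"]:
        print(t,[(np.round(d["position"],1).tolist(),round(float(d["confidence"]),2)) for d in ctrl.place_of(c,t)[:3]])
E
```

```text
pics
{'clock': 0.0, 'qpos': [-1.293, 0.629, 0.038, 1.518, -0.027, 0.996, -0.02], 'qd': [-0.001, -0.001, 0.001, 0.001, -0.001, -0.0, -0.003], 'tau': [-0.0, -56.339, 1.226, -19.344, 0.011, 0.01, 0.0], 'eef_pos': [218.842, 611.397, 230.416], 'tool_rot': [-3.14, 0.0, 2.798], 'force': [0.586, -0.704, 0.765], 'torque': [0.016, -0.016, 0.002], 'gripper_force': 0.0, 'width': 85.659}
top [[380.6, 0.0, 323.5], [0.0, 380.6, 199.6], [0.0, 0.0, 1.0]] [[0.04, 0.976, -0.213, 215.297], [-0.999, 0.038, -0.013, 23.094], [-0.005, 0.214, 0.977, 1608.376], [0.0, 0.0, 0.0, 1.0]]
cover_grip [([206.6, 406.4], 0.94)]
slot [([221.1, 450.9], 0.63)]
divider [([221.6, 187.1], 0.64), ([199.2, 291.4], 0.48)]
rack [([193.8, 283.1], 0.66)]
stand [([204.2, 379.9], 0.56)]
scraper [([205.3, 409.0], 0.39)]
side [[434.6, 0.0, 318.8], [0.0, 434.6, 200.2], [0.0, 0.0, 1.0]] [[0.988, 0.113, -0.109, 355.818], [-0.156, 0.629, -0.762, -1189.819], [-0.017, 0.769, 0.639, 1149.616], [0.0, 0.0, 0.0, 1.0]]
cover_grip [([263.7, 335.0], 0.59)]
slot [([265.5, 332.6], 0.68)]
divider [([198.8, 323.8], 0.66), ([143.7, 283.9], 0.57)]
rack [([194.8, 324.6], 0.85)]
stand [([268.3, 333.4], 0.55)]
scraper [([180.4, 324.3], 0.68)]
```

View pics/a_top.png

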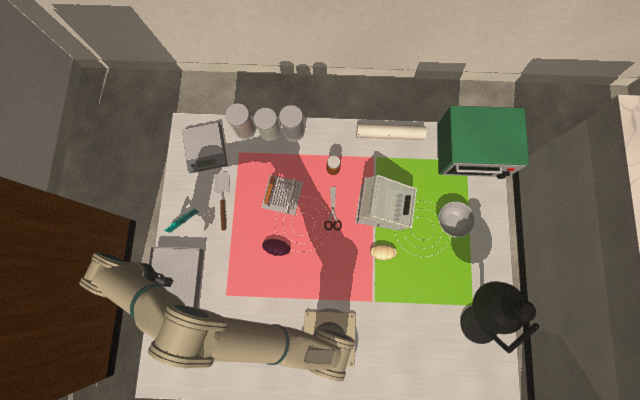

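View pics/a_side.png

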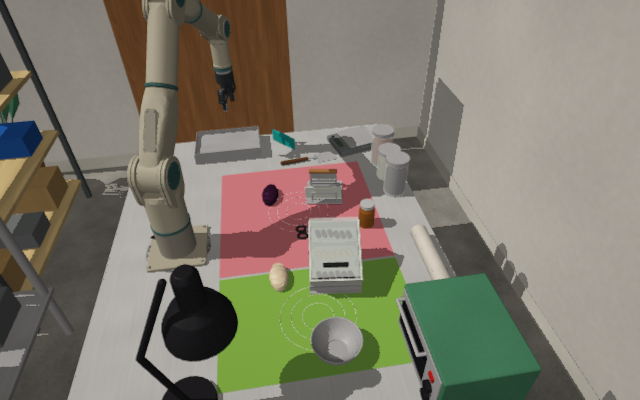

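```bash
cat > h.py <<'E'
import numpy as np,cv2,json
from scipy.optimize import least_squares
from scipy.spatial.transform import Rotation as Ro
CAM={"top":([380.6,323.5,199.6],[[0.04,0.976,-0.213,215.297],[-0.999,0.038,-0.013,23.094],[-0.005,0.214,0.977,1608.376]]),
"side":([434.6,318.8,200.2],[[0.988,0.113,-0.109,355.818],[-0.156,0.629,-0.762,-1189.819],[-0.017,0.769,0.639,1149.616]])}
def load():
    from cell import ctrl
    for c in CAM:
        r=ctrl.get_image(c); K=r["intrinsics"]; CAM[c]=([K[0][0],K[0][2],K[1][2]],np.array(r["extrinsics"])[:3])
def proj(c,P):
    (f,cx,cy),E=CAM[c]; E=np.array(E); p=(np.atleast_2d(P)-E[:,3])@E[:,:3]
    return np.c_[cy-f*p[:,1]/-p[:,2], cx+f*p[:,0]/-p[:,2]]
def tri(t,s):
    r=least_squares(lambda P:np.r_[proj("top",P)[0]-t,proj("side",P)[0]-s],[500,0,100]); return r.x,np.abs(r.fun).max()
E
python3 - <<'E'
from h import *
for n,t,s in [("grip",(206.6,406.4),(263.7,335)),("rack",(193.8,283.1),(194.8,324.6)),("div",(199.2,291.4),(198.8,323.8)),("stand",(204.2,379.9),(268.3,333.4)),("slot",(221.1,450.9),(265.5,332.6))]:
    p,e=tri(t,s);print(n,p.round(1),round(e,1))
a=cv2.imread("pics/a_top.png");b=cv2.imread("pics/a_side.png")
A=cv2.resize(a[140:260,250:430],None,fx=4.4,fy=4.4,interpolation=cv2.INTER_CUBIC);cv2.imwrite("pics/b_top.png",A)
B=cv2.resize(b[160:300,270:390],None,fx=4.2,fy=4.2,interpolation=cv2.INTER_CUBIC);cv2.imwrite("pics/b_side.png",B)
E
```

```text
grip [ 529.2 -286.5  125.4] 1.3
rack [585.8 222.6  -8.9] 0.5
div [ 5.692e+02  1.845e+02 -2.000e-01] 1.3
stand [ 548.3 -198.1    4.4] 1.6
slot [ 482.2 -416.6  263.5] 9.2
```

View pics/b_top.png

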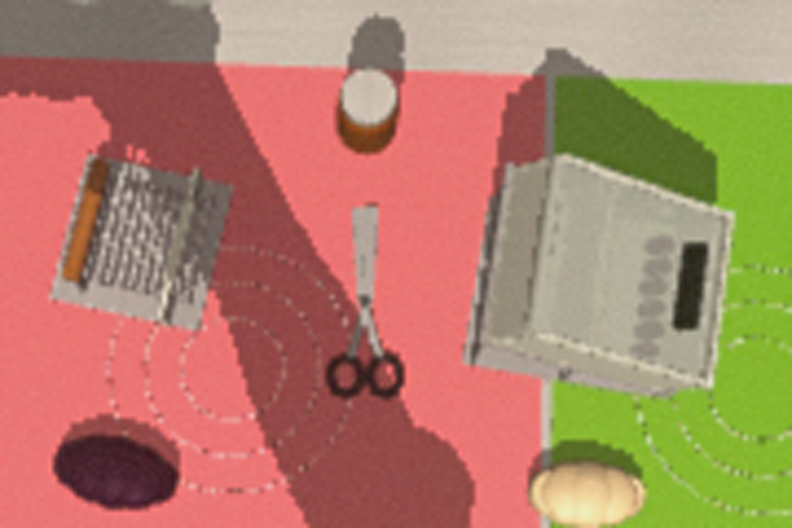

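View pics/b_side.png

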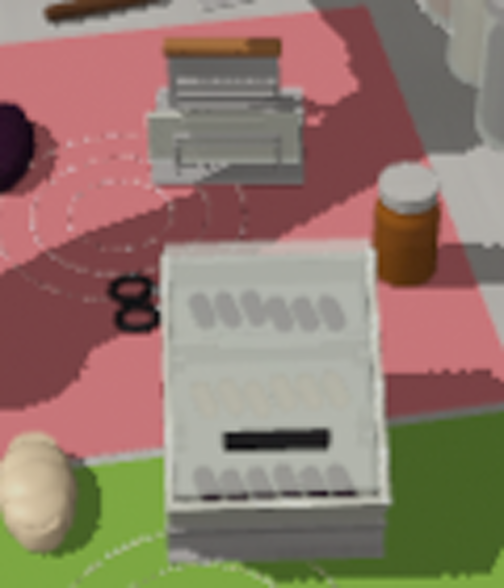

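Run:
```python
from h import *
# box: params x,y of slot, yaw, z0, v
def P(p,s,w,h):
    x,y,yaw,z0,v=p; u=np.array([np.cos(yaw),np.sin(yaw),0]);n=np.array([-np.sin(yaw),np.cos(yaw),0])
    a=s*np.cos(np.pi/6)-h*.5; return np.array([x,y,0])+a*u+w*n+np.array([0,0,z0+s*.5+h*np.cos(np.pi/6)])
# uphill=+y => n=-x ; w=-83 is +x side
obs=[("top",188.6,416.8,-68,-83,74),("top",227.7,411.8,-68,83,74),("top",175.7,378.4,132,-83,74),("top",216.8,371.6,132,83,74),
("side",279.8,362.6,-68,-83,74),("side",279,309.5,-68,83,74),("side",219.5,308.8,132,83,74),("side",219,359.3,132,-83,74)]
def f(p):
    r=[]
    for c,a,b,s,w,h in obs: r+=list(proj(c,P(p,s,w,h))[0]-(a,b))
    for c,a,b in [("top",205.5,406.6),("side",264.3,335.5)]: r+=list(proj(c,P(p,-28+p[4],0,94))[0]-(a,b))
    return np.array(r)
r=least_squares(f,[540,-250,1.6,65,10],loss="soft_l1"); p=r.x
print(p.round(3)); print(f(p).reshape(-1,2).round(1).tolist())
print("grip",P(p,-28+p[4],0,94).round(1),"mid",P(p,32,0,34.5).round(1))
# rack: rail/hoop outline from crop: scraper/divider
g=lambda u,v:(140+v/4.4,250+u/4.4); k=lambda u,v:(160+v/4.2,270+u/4.2)
print("div top far",tri(g(196,170),k(299,113)),"near",tri(g(165,315),k(151,115)))
```

```text
[ 540.994 -229.274    1.427   61.042    7.908]
[[-0.3, -0.2], [0.1, -0.6], [-1.6, -0.2], [-1.0, -0.1], [0.1, -0.4], [2.0, -0.5], [0.3, -0.6], [-0.2, -0.4], [-1.1, 1.8], [-0.4, -0.2]]
grip [ 531.8 -293.   132.4] mid [ 542.5 -218.9  106.9]
div top far (array([641.19572928, 169.70959276,  64.64040868]), np.float64(0.6451087341230277)) near (array([499.56496391, 190.86801586,  65.58973502]), np.float64(0.7585154661700813))
```

```bash
cat >> h.py <<'E'
YAW=2.995; U=np.array([0.146,0.989]); 
TX=np.array([np.cos(YAW),np.sin(YAW),0]);TY=np.array([np.sin(YAW),-np.cos(YAW),0]);TZ=np.array([0,0,-1.])
def rows(target,n=None,frm=None):
    from cell import ctrl
    s=ctrl.read_state(); p=np.array(s["eef_pos"] if frm is None else frm); d=np.array(target)-p
    r=np.array([d@TX,d@TY,d@TZ])/25; k=int(np.ceil(np.abs(r).max()+1e-6)) if n is None else n
    print("at",p.round(1),"rot",np.round(s["tool_rot"],3),"tot",r.round(2),"n",k,"each",(r/k).round(3))
E
python3 -m crank '[[[0,0,-0.5,-0.82],[0,0,-0.5,-0.82],[0,0,-0.5,-0.82],[0,0,-0.5,0]]]' 1
python3 - <<'E'
from h import *
g=np.array([531.8,-293,134]); rows(np.r_[g[:2]-52*U,250])
E
```

```text
clock: 1.03
eef_pos: [219.1, 611.9, 281.9]
tool_rot: [-3.142, -0.0, 2.997]
force: [-0.7, 0.1, 0.2]
width: 38.6
gripper_force: 0.0
at [219.1 611.9 281.9] rot [-3.142 -0.     2.997] tot [-17.66 -36.06   1.27] n 37 each [-0.477 -0.975  0.034]
```

```bash
r='[-0.8,-0.97,0,0]'
python3 -m crank '[[[-0.8,-0.97,0,0],[-0.8,-0.97,0,0],[-0.8,-0.97,0,0],[-0.8,-0.97,0,0],[-0.8,-0.97,0,0],[-0.8,-0.97,0,0],[-0.8,-0.97,0,0],[-0.8,-0.97,0,0],[-0.8,-0.97,0,0],[-0.8,-0.97,0,0],[-0.8,-0.97,0,0],[-0.8,-0.97,0,0]]]'
python3 -m crank '[[[-0.5,-0.97,0,0],[-0.5,-0.97,0,0],[-0.5,-0.97,0,0],[-0.5,-0.97,0,0],[-0.5,-0.97,0,0],[-0.5,-0.97,0,0],[-0.5,-0.97,0,0],[-0.5,-0.97,0,0],[-0.5,-0.97,0,0],[-0.5,-0.97,0,0],[-0.5,-0.97,0,0],[-0.5,-0.97,0,0]]]'
python3 -m crank '[[[-0.2,-0.97,0,0],[-0.2,-0.97,0,0],[-0.2,-0.97,0,0],[-0.2,-0.97,0,0],[-0.2,-0.97,0,0],[-0.2,-0.97,0,0],[-0.2,-0.97,0,0],[-0.2,-0.97,0,0],[-0.2,-0.97,0,0],[-0.2,-0.97,0,0],[0,-0.97,0,0],[0,0,0,0]]]'
python3 - <<'E'
from h import *
g=np.array([531.8,-293,134]); rows(np.r_[g[:2]-50*U,116])
E
```

```text
clock: 2.03
eef_pos: [414.5, 287.6, 281.6]
tool_rot: [3.141, 0.0, 2.995]
force: [-0.4, -0.3, 0.2]
width: 0.2
gripper_force: 0.0
clock: 3.03
eef_pos: [519.9, -22.2, 281.5]
tool_rot: [3.141, 0.0, 2.995]
force: [0.2, 0.5, -0.2]
width: -0.3
gripper_force: 0.0
clock: 4.03
eef_pos: [528.0, -298.8, 281.4]
tool_rot: [-3.137, -0.0, 2.987]
force: [-0.9, -0.7, -0.1]
width: -0.1
gripper_force: 0.0
at [ 528.  -298.8  281.4] rot [-3.137 -0.     2.987] tot [-0.12 -1.75  6.61] n 7 each [-0.017 -0.25   0.945]
```

```bash
python3 -m crank '[[[0,-0.88,0,0],[0,-0.88,0.5,0],[0,0,0.9,0],[0,0,0.9,0],[0,0,0.9,0],[0,0,0.9,0],[0,0,0.9,0],[0,0,0.9,0],[0,0,0.7,0],[0,0,0,0]]]'
python3 - <<'E'
from cell import ctrl;import cv2
from h import *
b=ctrl.get_image("side")["img"][:,:,::-1]
cv2.imwrite("pics/c_side.png",cv2.resize(b[180:310,270:400],None,fx=4.4,fy=4.4,interpolation=cv2.INTER_CUBIC))
p=ctrl.read_state()["eef_pos"];print(p,proj("side",p))
E
```

```text
clock: 4.87
eef_pos: [521.4, -333.6, 112.7]
tool_rot: [3.139, -0.006, 2.995]
force: [-0.3, 0.4, -0.1]
width: -0.2
gripper_force: 0.0
[ 522.42821248 -334.44003307  114.66234927] [[278.22755788 334.71961327]]
```

View pics/c_side.png

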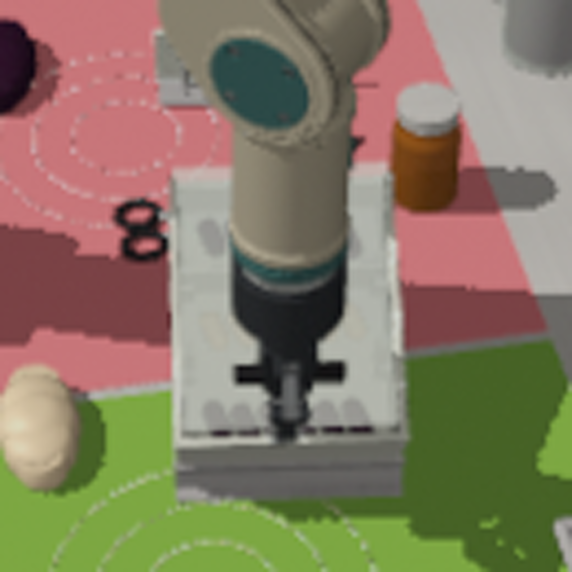

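```bash
python3 -m crank '[[[0,0.35,0,0],[0,0.35,-0.1,0],[0,0.35,-0.2,0],[0,0.35,-0.2,0],[0,0.35,-0.2,0],[0,0.35,-0.2,0]]]'
python3 -m crank '[[[0,0.35,-0.2,0],[0,0.35,-0.2,0],[0,0.35,-0.2,0],[0,0.35,-0.2,0],[0,0.35,-0.2,0],[0,0.35,-0.2,0]]]'
python3 - <<'E'
from h import *
g=np.array([531.8,-293,134]);rows(g)
E
```

```text
clock: 5.42
eef_pos: [531.7, -284.5, 140.5]
tool_rot: [-3.139, 0.002, 2.994]
force: [-0.7, -5.8, -0.4]
width: -0.0
gripper_force: 3.9
clock: 5.92
eef_pos: [538.6, -233.0, 170.4]
tool_rot: [-3.139, 0.001, 2.994]
force: [-2.1, -6.1, 1.2]
width: -0.1
gripper_force: 4.5
at [ 538.6 -233.   170.4] rot [-3.139e+00  1.000e-03  2.994e+00] tot [-0.08 -2.41  1.46] n 3 each [-0.027 -0.804  0.486]
```

```bash
python3 -m crank '[[[0,0.3,-0.173,0],[0,0.3,-0.173,0],[0,0.3,-0.173,0]]]'
python3 -m crank '[[[0,0.15,-0.087,0],[0,0.15,-0.087,0]]]'
python3 - <<'E'
from cell import ctrl
from h import *
for c in("top","side"):
    i=ctrl.get_image(c); r=ctrl.place_of(c,"cover_grip"); print(c,[(np.round(d["position"],1).tolist(),round(float(d["confidence"]),2)) for d in r[:2]])
    img=i["img"].astype(int); ex=proj(c,[545,-198,195])[0]; print(ex)
E
```

```text
clock: 6.17
eef_pos: [541.6, -210.9, 183.4]
tool_rot: [-3.139, 0.001, 2.994]
force: [-2.6, -6.7, 1.1]
width: 0.0
gripper_force: 4.6
clock: 6.33
eef_pos: [542.6, -203.3, 187.8]
tool_rot: [-3.139, 0.001, 2.994]
force: [-2.7, -7.1, 2.1]
width: -0.1
gripper_force: 4.6
top [([195.5, 384.8], 0.73)]
[196.72856602 386.8696717 ]
side [([227.5, 334.8], 0.65)]
[228.05805115 333.97745645]
```

```bash
python3 - <<'E'
from h import *
p,e=tri((195.5,384.8),(227.5,334.8)); print(p,e)
g=np.array([531.8,-293,132.4]); d=p-g; print((d[:2]@U)*.866+d[2]*.5+8)
E
python3 -m crank '[[[0,0.15,-0.087,0],[0,0.15,-0.087,0],[0,0.0,0,0]]]'
```

```text
[ 549.66961956 -190.8169642   190.27121276] 0.24024572139367706
126.71208300461734
clock: 6.78
eef_pos: [543.7, -195.4, 192.3]
tool_rot: [-3.139, 0.0, 2.995]
force: [-3.9, -4.4, 5.9]
width: -0.3
gripper_force: 4.5
```

```bash
python3 -m crank '[[[0,-0.6,0.2,0],[0,-0.2,-0.9,0],[0,0,-0.98,0],[0,0,-0.98,0],[0,0,-0.98,0],[0,0,-0.98,0],[0,0.5,-0.9,0],[0,0.97,0,0],[0,0.97,0,0],[0,0.97,0,0],[0,0.97,0,0],[0,0.97,0,0]]]' 0
python3 -m crank '[[[0,0.97,0,0],[0,0.97,0,0],[0,0.97,0,0],[0,0.97,0,0],[0,0.97,0,0],[0,0.97,0,0],[0,0.97,0,0],[0,0.97,0,0],[0,0,0,0]]]'
python3 - <<'E'
from cell import ctrl
from h import *
rows([570.4,180.3,120])
for c in("top","side"):
    i=ctrl.get_image(c); cv2.imwrite(f"pics/d_{c}.png",i["img"][:,:,::-1])
    for t in("divider","cover_grip","slot","rack"): print(c,t,[(np.round(d["position"],1).tolist(),round(float(d["confidence"]),2)) for d in ctrl.place_of(c,t)[:3]])
    for d in ctrl.trace(c,"divider")[:2]:
        m=d["mask"].astype(np.uint8); q=cv2.minAreaRect(np.argwhere(m).astype(np.float32)); print(c,"mask",m.sum(),np.round(q[0],1),np.round(q[1],1),round(q[2],1),cv2.boxPoints(q).round(1).tolist())
E
```

```text
clock: 7.78
eef_pos: [560.7, -78.8, 329.4]
tool_rot: [3.14, 0.0, 2.996]
force: [-0.7, 0.8, -0.3]
width: 42.0
gripper_force: 0.0
clock: 8.53
eef_pos: [588.4, 118.9, 328.9]
tool_rot: [3.135, -0.001, 3.004]
force: [-1.3, 1.1, -0.1]
width: 42.5
gripper_force: 0.0
at [588.4 118.9 328.9] rot [ 3.135e+00 -1.000e-03  3.004e+00] tot [1.07 2.32 8.36] n 9 each [0.119 0.258 0.928]
top divider [([221.3, 186.8], 0.63)]
top cover_grip [([195.1, 382.1], 0.59)]
top slot [([199.1, 393.6], 0.93), ([205.7, 381.5], 0.68), ([195.5, 279.8], 0.43)]
top rack [([196.1, 283.0], 0.59), ([250.0, 382.6], 0.31)]
top mask 317 [251.5 383. ] [26. 15.] 90.0 [[244.0, 370.0], [259.0, 370.0], [259.0, 396.0], [244.0, 396.0]]
top mask 203 [220.5 180.5] [ 6.2 36.2] 36.9 [[207.1999969482422, 193.10000610351562], [228.89999389648438, 164.1999969482422], [233.8000030517578, 167.89999389648438], [212.10000610351562, 196.8000030517578]]
side divider [([145.2, 282.9], 0.52)]
side cover_grip [([225.3, 333.5], 0.92)]
side slot [([265.4, 336.1], 0.7)]
side rack [([188.5, 325.0], 0.62)]
side mask 274 [139.  283.5] [27.7 11.2] 63.4 [[127.80000305175781, 273.6000061035156], [137.8000030517578, 268.6000061035156], [150.1999969482422, 293.3999938964844], [140.1999969482422, 298.3999938964844]]
side mask 38 [193. 306.] [ 4. 10.] 90.0 [[188.0, 304.0], [198.0, 304.0], [198.0, 308.0], [188.0, 308.0]]
```

Run:
```python
from h import *
print("slot",tri((199.1,393.6),(265.4,336.1)))
def onz(c,rc,z):
    return least_squares(lambda q:proj(c,[q[0],q[1],z])[0]-rc,[550,0]).x
g=lambda u,v:(140+v/4.4,250+u/4.4)
C=[onz("top",g(*q),2) for q in[(52,298),(200,328),(232,186),(95,157)]]
print(np.round(C,1),np.mean(C,0).round(1),[np.linalg.norm(C[i]-C[i-1]).round(1) for i in range(4)])
k=lambda u,v:(160+v/4.2,270+u/4.2)
print([onz("side",k(*q),2).round(1) for q in[(152,185),(303,184)]])
# divider top line midpoints at z=66
print([onz("top",g(*q),66).round(1) for q in[(196,170),(165,315)]],[onz("side",k(*q),66).round(1) for q in[(299,111),(149,113)]])
```

```text
slot (array([ 551.81525409, -244.99659651,   72.09198272]), np.float64(3.04932880158114))
[[520.5 309.1]
 [496.5 162.7]
 [640.5 138.9]
 [665.1 276.9]] [580.6 221.9] [np.float64(148.1), np.float64(148.4), np.float64(146.0), np.float64(140.2)]
[array([497.4, 162.8]), array([642.4, 138.3])]
[array([638. , 169.5]), array([496.3, 190.6])] [array([644. , 171.9]), array([501.1, 194.6])]
```

Run:
```python
import cv2,numpy as np
a=cv2.imread("pics/a_top.png")[165:225,255:310];b=cv2.imread("pics/a_side.png")[160:210,295:350]
cv2.imwrite("pics/e.png",np.hstack([cv2.resize(a,(400,436),interpolation=cv2.INTER_CUBIC),cv2.resize(b,(400,436),interpolation=cv2.INTER_CUBIC)]))
```

```text
(no output)
```

View pics/e.png

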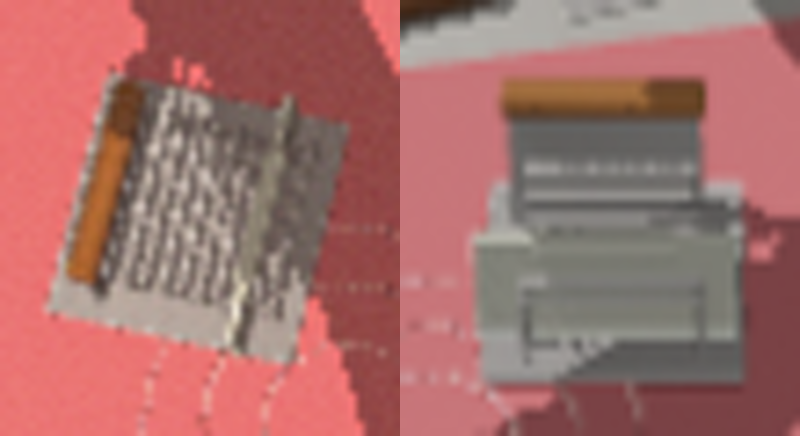

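```bash
python3 -m crank '[[[0.5,0.9,0.3,0],[0.55,0.9,0.8,0],[0,0.55,0.95,0],[0,0,0.95,0],[0,0,0.95,0],[0,0,0.95,0],[0,0,0.95,0],[0,0,0.95,0],[0,0,0.95,0],[0,0,0.95,0],[0,0,0.7,0],[0,0,0,0]]]'
python3 - <<'E'
from h import *
rows([571.5,181.5,51])
E
```

```text
clock: 10.13
eef_pos: [569.5, 170.9, 89.8]
tool_rot: [-3.139, -0.006, 2.994]
force: [-0.7, 0.4, -0.1]
width: 43.0
gripper_force: 0.0
at [569.5 170.9  89.8] rot [-3.139 -0.006  2.994] tot [-0.02  0.43  1.55] n 2 each [-0.008  0.216  0.777]
```

```bash
python3 -m crank '[[[0,0.43,0,0],[0,0,0.3,0],[0,0,0.4,0],[0,0,0.4,0],[0,0,0.4,0],[0,0,0,0]]]'
python3 - <<'E'
from h import *
rows([571.5,181.5,51])
E
```

```text
clock: 10.63
eef_pos: [572.2, 181.7, 53.8]
tool_rot: [-3.14, -0.003, 2.994]
force: [-0.3, -0.5, -0.2]
width: 42.8
gripper_force: 0.0
at [572.2 181.7  53.8] rot [-3.140e+00 -3.000e-03  2.994e+00] tot [ 0.03 -0.01  0.11] n 1 each [ 0.026 -0.013  0.112]
```

```bash
python3 -m crank '[[[0,0,0.1,0],[0,0,0,0],[0,0,0,0],[0,0,0,0],[0,0,0,0]]]' 1
```

```text
clock: 11.05
eef_pos: [573.8, 181.7, 53.7]
tool_rot: [-3.141, 0.0, 2.994]
force: [-0.3, -1.9, -1.1]
width: 10.4
gripper_force: 59.5
```

```bash
python3 -m crank '[[[0,0,-0.3,0],[0,0,-0.5,0],[0,0,-0.8,0],[0,0,-0.95,0],[0,0,-0.95,0],[0,0,-0.95,0],[0,0,-0.95,0],[0,0,-0.95,0],[0,0,-0.95,0],[0,0,-0.95,0],[0,0,-0.95,0],[0,0,-0.95,0]]]'
python3 - <<'E'
from h import *
rows([539,-205,320])
E
```

```text
clock: 12.05
eef_pos: [573.4, 182.8, 310.2]
tool_rot: [3.14, 0.002, 2.995]
force: [0.3, 0.6, -1.0]
width: 10.2
gripper_force: 59.4
at [573.4 182.8 310.2] rot [3.140e+00 2.000e-03 2.995e+00] tot [ -0.9  -15.55  -0.39] n 16 each [-0.056 -0.972 -0.025]
```

```bash
python3 -m crank '[[[0,0,-0.9,0],[0,-0.5,-0.9,0],[-0.1,-0.97,-0.5,0],[-0.1,-0.97,0,0],[-0.1,-0.97,0,0],[-0.1,-0.97,0,0],[-0.1,-0.97,0,0],[-0.1,-0.97,0,0],[-0.1,-0.97,0,0],[-0.1,-0.97,0,0],[-0.1,-0.97,0,0],[-0.1,-0.97,0,0]]]'
python3 -m crank '[[[-0.1,-0.97,0,0],[0,-0.97,0,0],[0,-0.97,0,0],[0,-0.97,0,0],[0,-0.97,0,0],[0,-0.97,0,0],[0,-0.97,0,0],[0,-0.5,0.5,0],[0,0,0.9,0],[0,0,0.9,0],[0,0,0,0],[0,0,0,0]]]'
python3 - <<'E'
from h import *
rows([537,-254,260])
E
```

```text
clock: 13.05
eef_pos: [560.8, -74.2, 366.4]
tool_rot: [3.141, 0.002, 2.995]
force: [0.0, 0.2, -0.7]
width: 10.4
gripper_force: 59.4
clock: 14.05
eef_pos: [536.5, -253.5, 307.7]
tool_rot: [3.141, -0.001, 2.995]
force: [0.2, 0.6, -0.7]
width: 10.8
gripper_force: 59.4
at [ 536.5 -253.5  307.7] rot [ 3.141e+00 -1.000e-03  2.995e+00] tot [-0.02 -0.02  1.91] n 2 each [-0.011 -0.009  0.955]
```

```bash
python3 -m crank '[[[0,0,0.9,0],[0,0,0.9,0],[0,0,0.9,0],[0,0,0.8,0],[0,0,0,0]]]'
python3 - <<'E'
from cell import ctrl
from h import *
A=[]
for c,w in(("top",(165,225,365,425)),("side",(205,290,300,375))):
    i=ctrl.get_image(c)["img"][:,:,::-1]; cv2.imwrite(f"pics/f_{c}.png",i); r0,r1,c0,c1=w
    A.append(cv2.resize(i[r0:r1,c0:c1],(400,400 if c=="top" else 453),interpolation=cv2.INTER_CUBIC))
    A[-1]=cv2.copyMakeBorder(A[-1],0,460-A[-1].shape[0],0,0,0)
cv2.imwrite("pics/f.png",np.hstack(A))
rows([537,-254,200])
E
```

```text
clock: 14.47
eef_pos: [536.0, -252.9, 218.3]
tool_rot: [3.14, -0.004, 2.996]
force: [-1.4, 0.6, -2.0]
width: 10.4
gripper_force: 59.4
at [ 537.9 -254.3  221.4] rot [-3.141e+00  2.000e-03  2.995e+00] tot [0.04 0.01 0.86] n 1 each [0.037 0.005 0.857]
```

View pics/f.png

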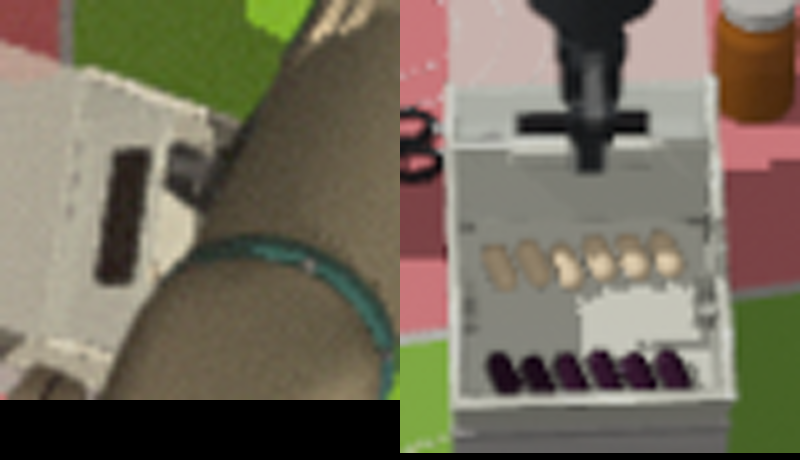

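Run:
```python
from h import *
def sh(c,P):
    r=proj(c,P)[0]; return np.round(((r[1]-300)*400/75+400,(r[0]-205)*453/85) if c=="side" else ((r[1]-365)*400/60,(r[0]-165)*400/60),0).tolist()
n=np.array([.989,-.146,0])
for z in(175,221,235):
    for w in(-74,-40,40,74): print(z,w,sh("side",np.array([537,-254,z])+w*n),sh("top",np.array([537,-254,z])+w*n))
sl=np.array([541,-229.3,63]);u=np.array([.143,.99,0])
for nm,s,w,h in[("twinrib+",58,40,60),("twinrib-",58,-40,60),("twin+",61,74,60),("twin-",61,-74,60),("twinbot",61,74,0),("slotmouth+",0,67,55),("slotmouth-",0,-67,55),("slot+",0,67,0),("slot-",0,-67,0)]:
    p=sl+(s*.866-h*.5)*u+w*n+np.array([0,0,s*.5+h*.866]); print(nm,p.round(0),sh("side",p))
```

```text
175 -74 [459.0, 217.0] [219.0, 361.0]
175 -40 [517.0, 216.0] [227.0, 303.0]
175 40 [653.0, 213.0] [247.0, 170.0]
175 74 [712.0, 212.0] [256.0, 115.0]
221 -74 [456.0, 160.0] [234.0, 347.0]
221 -40 [516.0, 159.0] [243.0, 288.0]
221 40 [655.0, 156.0] [263.0, 151.0]
221 74 [715.0, 155.0] [272.0, 94.0]
235 -74 [456.0, 143.0] [239.0, 343.0]
235 -40 [515.0, 141.0] [248.0, 283.0]
235 40 [656.0, 139.0] [268.0, 145.0]
235 74 [716.0, 138.0] [277.0, 87.0]
twinrib+ [ 583. -215.  144.] [648.0, 195.0]
twinrib- [ 504. -203.  144.] [517.0, 198.0]
twin+ [ 617. -218.  145.] [704.0, 190.0]
twin- [ 471. -196.  145.] [461.0, 194.0]
twinbot [ 622. -188.   94.] [697.0, 214.0]
slotmouth+ [ 603. -266.  111.] [697.0, 290.0]
slotmouth- [ 471. -247.  111.] [474.0, 295.0]
slot+ [ 607. -239.   63.] [690.0, 309.0]
slot- [ 475. -220.   63.] [476.0, 314.0]
```

Run:
```python
import cv2
i=cv2.imread("pics/f_side.png")[227:285,302:374]
cv2.imwrite("pics/g.png",cv2.convertScaleAbs(cv2.resize(i,(720,580),interpolation=cv2.INTER_CUBIC),alpha=1.3))
```

View pics/g.png

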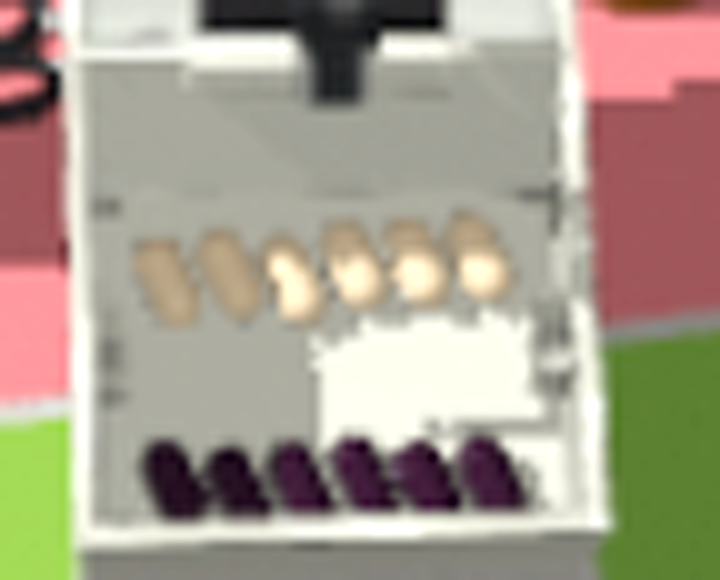

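Run:
```python
import cv2,numpy as np
g=cv2.cvtColor(cv2.imread("pics/f_side.png"),cv2.COLOR_BGR2GRAY).astype(int)
print("cols",list(range(304,316)),list(range(352,368)))
for r in (233,236,239,241,243,244,246,248,258,262,264,266,276): print(r,g[r,304:316].tolist(),g[r,352:368].tolist())
print("finger",[ (r,g[r,326:346].tolist()) for r in (232,234,236)])
```

```text
cols [304, 305, 306, 307, 308, 309, 310, 311, 312, 313, 314, 315] [352, 353, 354, 355, 356, 357, 358, 359, 360, 361, 362, 363, 364, 365, 366, 367]
233 [38, 41, 59, 130, 165, 170, 143, 130, 127, 128, 129, 129] [124, 125, 124, 124, 124, 127, 175, 182, 157, 143, 143, 144, 144, 143, 144, 143]
236 [73, 54, 26, 20, 141, 174, 146, 129, 130, 130, 130, 128] [128, 126, 124, 124, 124, 137, 188, 201, 161, 132, 132, 132, 132, 132, 132, 132]
239 [61, 61, 79, 83, 137, 185, 153, 130, 130, 129, 129, 130] [124, 124, 124, 124, 124, 128, 191, 201, 135, 79, 84, 83, 84, 84, 84, 83]
241 [84, 83, 84, 83, 119, 187, 155, 129, 129, 128, 128, 128] [124, 123, 124, 124, 124, 116, 172, 193, 137, 85, 84, 83, 84, 83, 83, 84]
243 [83, 84, 83, 84, 120, 181, 154, 129, 126, 128, 129, 129] [124, 124, 124, 124, 124, 123, 170, 193, 138, 86, 84, 83, 83, 84, 84, 83]
244 [84, 84, 83, 84, 133, 184, 153, 129, 128, 129, 129, 128] [124, 124, 124, 124, 124, 138, 159, 190, 151, 96, 83, 83, 84, 83, 84, 84]
246 [83, 84, 83, 84, 133, 187, 154, 122, 121, 123, 131, 133] [120, 110, 92, 87, 87, 83, 131, 134, 115, 91, 84, 83, 83, 83, 83, 8
[... 452 characters left out ...]
203, 151, 114, 115, 122, 130] [196, 196, 192, 136, 113, 119, 101, 129, 184, 176, 119, 84, 84, 84, 85, 84]
266 [151, 150, 155, 151, 152, 183, 199, 143, 99, 100, 112, 128] [196, 195, 186, 160, 130, 115, 114, 151, 191, 191, 131, 84, 84, 84, 84, 84]
276 [144, 145, 145, 144, 145, 184, 194, 144, 127, 133, 133, 133] [30, 23, 68, 122, 174, 192, 183, 165, 167, 190, 151, 96, 84, 84, 84, 84]
finger [(232, [193, 193, 193, 192, 193, 160, 100, 46, 27, 27, 27, 41, 79, 117, 172, 184, 184, 186, 180, 182]), (234, [132, 131, 132, 132, 132, 118, 105, 61, 29, 28, 27, 43, 90, 119, 124, 124, 124, 123, 124, 124]), (236, [118, 118, 117, 117, 117, 108, 103, 62, 33, 34, 32, 47, 93, 117, 121, 118, 116, 112, 111, 112])]
```

Run:
```python
from h import *
g=cv2.cvtColor(cv2.imread("pics/f_side.png"),cv2.COLOR_BGR2GRAY).astype(float)
sl=np.array([541,-229.3,62]);u=np.array([.143,.99,0]);n=np.array([.99,-.143,0])
def P(s,w,h): return sl+(s*.866-h*.5)*u+w*n+np.array([0,0,s*.5+h*.866])
def edge(r,a,b): # strongest gradient between cols a..b
    x=g[r,a:b+1]; d=np.abs(np.diff(x)); i=d.argmax(); return a+(np.arange(len(d))*d**2).sum()/(d**2).sum()+.5
for s in (-60,-40,-20,0,20,40):
    L=proj("side",P(s,-83,74))[0];R=proj("side",P(s,83,74))[0]
    rl,rr=int(round(L[0])),int(round(R[0]))
    print(s,"pred",L.round(1),R.round(1),"obs L",round(edge(rl,304,310),2),"R",round(edge(rr,360,366) if rr>238 else edge(rr,359,365),2))
c=proj("side",[[537.9,-254.3,221.4]]);print("tcp",c)
for w in(-74,0,74):print(proj("side",np.array([537.9,-254.3,200])+w*np.array([.989,-.146,0])))
```

```text
-60 pred [278.3 308.9] [277.1 362.1] obs L 308.77 R 362.11
-40 pred [271.9 308.8] [270.7 361.8] obs L 308.68 R 361.88
-20 pred [265.6 308.8] [264.4 361.4] obs L 308.61 R 361.76
0 pred [259.3 308.7] [258.2 361.1] obs L 308.54 R 360.9
20 pred [253.2 308.6] [252.  360.8] obs L 308.47 R 360.75
40 pred [247.  308.5] [245.9 360.4] obs L 308.31 R 360.58
tcp [[234.54645733 335.10295199]]
[[240.00583586 311.0492895 ]]
[[239.53509435 335.0545548 ]]
[[239.06417331 359.06897487]]
```

```bash
python3 -m crank '[[[-0.13,-0.07,0,0],[0,0,0.6,0],[0,0,0.6,0],[0,0,0.6,0],[0,0,0.4,0],[0,0,0,0],[0,0,0,0]]]'
python3 -m crank '[[[0,0,0.16,0],[0,0,0,0],[0,0,0,0]]]'
python3 -m crank '[[[0,0,0.16,0],[0,0,0,0]]]'
python3 -m crank '[[[0,0,0.12,0],[0,0,0,0]]]'
```

```text
clock: 15.15
eef_pos: [540.5, -256.7, 165.6]
tool_rot: [-3.141, 0.001, 2.995]
force: [0.4, 0.5, -1.0]
width: 10.5
gripper_force: 59.4
clock: 15.4
eef_pos: [540.2, -256.5, 161.3]
tool_rot: [-3.141, 0.001, 2.995]
force: [0.4, 0.3, -0.4]
width: 10.3
gripper_force: 59.4
clock: 15.57
eef_pos: [539.7, -256.3, 156.4]
tool_rot: [3.141, -0.0, 2.995]
force: [0.4, -0.0, -1.9]
width: 10.5
gripper_force: 59.4
clock: 15.73
eef_pos: [539.6, -256.2, 153.2]
tool_rot: [3.141, -0.001, 2.995]
force: [-0.5, 0.4, -0.9]
width: 10.3
gripper_force: 59.4
```

```bash
python3 -m crank '[[[-0.04,0,0.1,0],[0,0,0,0]]]'
python3 -m crank '[[[0,0,0.1,0],[0,0,0,0]]]'
python3 -m crank '[[[0,0,0.1,0],[0,0,0,0]]]'
python3 -m crank '[[[0,0,0.1,0],[0,0,0,0]]]'
```

```text
clock: 15.9
eef_pos: [540.8, -256.4, 150.8]
tool_rot: [3.141, -0.0, 2.995]
force: [-0.6, 0.3, -1.6]
width: 10.4
gripper_force: 59.4
clock: 16.07
eef_pos: [540.6, -256.4, 148.3]
tool_rot: [3.141, -0.001, 2.995]
force: [-0.4, -0.6, -1.4]
width: 10.2
gripper_force: 59.4
clock: 16.23
eef_pos: [541.0, -256.5, 146.0]
tool_rot: [3.142, 0.0, 2.995]
force: [0.5, -0.2, 0.7]
width: 10.2
gripper_force: 59.7
clock: 16.4
eef_pos: [541.4, -256.2, 144.7]
tool_rot: [3.141, 0.001, 2.995]
force: [-1.9, 1.7, 6.8]
width: 10.4
gripper_force: 60.5
```

```bash
python3 -m crank '[[[0,-0.04,0,0],[0,-0.08,0,0],[0,-0.1,0,0],[0,-0.1,0,0]]]' 0.3
python3 -m crank '[[[0,-0.12,0.05,0],[0,-0.12,0.05,0],[0,-0.12,0.1,0],[0,-0.12,0.1,0],[0,0,0,0]]]'
python3 - <<'E'
from cell import ctrl
from h import *
i=ctrl.get_image("side")["img"][:,:,::-1]; cv2.imwrite("pics/k_side.png",i)
cv2.imwrite("pics/k.png",cv2.convertScaleAbs(cv2.resize(i[227:285,302:374],(720,580),interpolation=cv2.INTER_CUBIC),alpha=1.3))
E
```

```text
clock: 16.73
eef_pos: [539.4, -264.9, 143.6]
tool_rot: [-3.141, -0.0, 2.994]
force: [0.2, -0.3, 0.7]
width: 30.1
gripper_force: 0.0
clock: 17.15
eef_pos: [537.2, -277.2, 135.5]
tool_rot: [-3.141, -0.001, 2.993]
force: [0.1, 0.6, -1.3]
width: 30.0
gripper_force: 0.0
```

View pics/k.png

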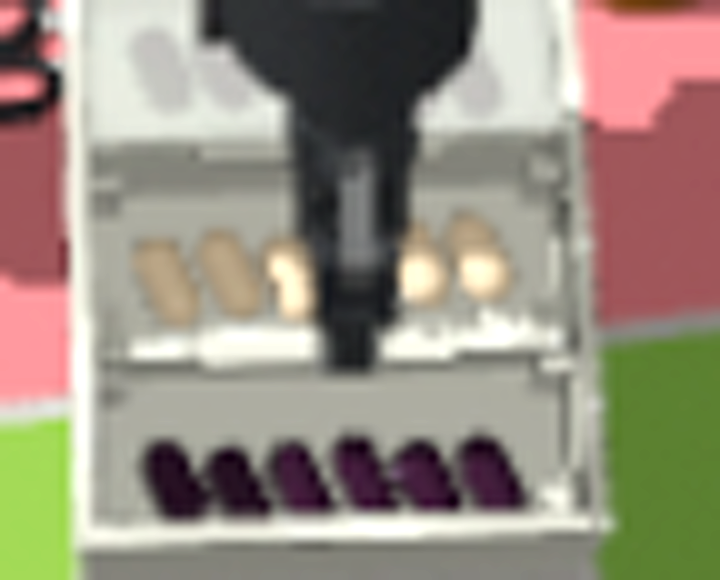

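```bash
python3 -m crank '[[[0,0,-0.5,0],[0,0,-0.7,0],[0,0.4,0,0],[0,0.45,0,0],[0,0,0,0],[0,0,0,0]]]' 1
python3 -m crank '[[[0,0,0.5,0],[0,0,0.5,0],[0,0,0.4,0],[0,0,0,0]]]'
python3 -m crank '[[[0,0,0.12,0],[0,0,0.12,0],[0,0,0,0]]]'
```

```text
clock: 17.7
eef_pos: [541.0, -253.1, 165.4]
tool_rot: [3.14, -0.002, 2.997]
force: [0.2, -0.8, -0.6]
width: 0.0
gripper_force: 0.0
clock: 18.03
eef_pos: [539.2, -254.6, 128.6]
tool_rot: [3.14, -0.005, 2.995]
force: [-0.1, -0.2, 0.8]
width: -0.0
gripper_force: 0.0
clock: 18.28
eef_pos: [540.9, -255.3, 125.0]
tool_rot: [3.142, -0.0, 2.994]
force: [-0.4, 0.7, -0.1]
width: -0.2
gripper_force: 0.0
```

```bash
python3 -m crank '[[[0,0,0.12,0],[0,0,0,0]]]'
python3 -m crank '[[[0,0,0.12,0],[0,0,0,0]]]'
python3 -m crank '[[[0,0,0.12,0],[0,0,0,0]]]'
```

```text
clock: 18.45
eef_pos: [541.0, -255.3, 122.1]
tool_rot: [3.142, -0.0, 2.995]
force: [-0.9, -0.2, 0.8]
width: -0.0
gripper_force: 0.0
clock: 18.62
eef_pos: [540.9, -255.2, 118.9]
tool_rot: [3.141, -0.0, 2.995]
force: [0.0, -0.6, -0.6]
width: -0.0
gripper_force: 0.0
clock: 18.78
eef_pos: [541.3, -255.6, 116.6]
tool_rot: [-3.141, 0.001, 2.994]
force: [-0.6, 1.0, 4.6]
width: -0.3
gripper_force: 2.1
```

```bash
python3 -m crank '[[[0,0.04,0.08,0],[0,0,0,0]]]'
python3 -m crank '[[[0,0.03,0.06,0],[0,0,0,0],[0,0,0,0]]]'
```

```text
clock: 18.95
eef_pos: [541.4, -255.7, 116.2]
tool_rot: [-3.14, 0.002, 2.994]
force: [-3.0, 0.2, 13.3]
width: 0.1
gripper_force: 6.8
clock: 19.2
eef_pos: [541.5, -255.8, 115.9]
tool_rot: [-3.139, 0.003, 2.993]
force: [-5.6, 0.5, 21.0]
width: -0.1
gripper_force: 10.7
```

```bash
python3 -m crank '[[[0,-0.1,-0.4,0],[0,0,-0.9,0],[0,0,-0.95,0],[0,0,-0.95,0],[0,0,-0.95,0],[0,0,-0.95,0],[0.16,0.8,0,0],[0,0.9,0,0],[0,0.8,0,0],[0,0,0,0],[0,0,0,0]]]' -0.4
python3 - <<'E'
from cell import ctrl
from h import *
i=ctrl.get_image("side")["img"]; d=ctrl.place_of("side","cover_grip")[:1]; print(d)
ctrl.get_image("top"); print(ctrl.place_of("top","cover_grip")[:1]); rows([546,-195,188])
E
```

```text
clock: 20.12
eef_pos: [546.4, -192.2, 240.2]
tool_rot: [3.141, -0.0, 2.997]
force: [-0.3, -0.8, -0.6]
width: 59.8
gripper_force: 0.0
[{'position': [163.9, 307.4], 'confidence': 0.62}]
[{'position': [197.4, 387.5], 'confidence': 0.56}]
at [ 545.7 -195.   240.2] rot [-3.141 -0.     2.993] tot [-0.01  0.    2.09] n 3 each [-0.003  0.001  0.696]
```

```bash
python3 -m crank '[[[0,0,0.6,0],[0,0,0.6,0],[0,0,0.6,0],[0,0,0,0]]]'
python3 -m crank '[[[0,0,0.12,0],[0,0,0.12,0],[0,0,0,0]]]'
python3 -m crank '[[[0,0,0.12,0],[0,0,0,0]]]'
```

```text
clock: 20.65
eef_pos: [543.9, -194.0, 192.5]
tool_rot: [3.141, -0.005, 2.993]
force: [-1.7, 0.2, -0.6]
width: 60.2
gripper_force: 0.0
clock: 20.9
eef_pos: [546.2, -194.0, 189.4]
tool_rot: [-3.141, 0.0, 2.994]
force: [-0.7, 0.4, -0.7]
width: 60.0
gripper_force: 0.0
clock: 21.07
eef_pos: [546.2, -193.7, 186.3]
tool_rot: [-3.142, 0.0, 2.995]
force: [0.2, 0.6, 0.1]
width: 59.9
gripper_force: 0.0
```

```bash
python3 -m crank '[[[0,-0.2,0.1,0],[0,-0.2,0.115,0],[0,0,0,0]]]'
python3 -m crank '[[[0,-0.2,0.115,0],[0,-0.2,0.115,0]]]'
```

```text
clock: 21.32
eef_pos: [543.9, -205.2, 180.4]
tool_rot: [-3.14, -0.001, 2.993]
force: [-1.1, 0.1, -0.3]
width: 59.5
gripper_force: 0.0
clock: 21.48
eef_pos: [543.5, -213.3, 175.1]
tool_rot: [3.141, 0.001, 2.995]
force: [-0.5, 2.7, 1.7]
width: 60.0
gripper_force: 1.0
```

```bash
python3 -m crank '[[[0,-0.3,0.173,0],[0,-0.3,0.173,0],[0,-0.3,0.173,0],[0,-0.3,0.173,0],[0,-0.3,0.173,0]]]'
python3 -m crank '[[[0,-0.3,0.173,0],[0,-0.3,0.173,0],[0,-0.3,0.173,0],[0,-0.3,0.173,0],[0,-0.2,0.115,0]]]'
python3 -m crank '[[[0,-0.2,0.115,0],[0,-0.2,0.115,0]]]'
```

```text
clock: 21.9
eef_pos: [537.9, -251.3, 153.0]
tool_rot: [3.141, 0.001, 2.994]
force: [1.4, 1.8, 0.7]
width: 59.7
gripper_force: 1.1
clock: 22.32
eef_pos: [531.9, -286.3, 132.6]
tool_rot: [-3.141, -0.001, 2.994]
force: [3.2, 0.5, 0.5]
width: 59.7
gripper_force: 1.0
clock: 22.48
eef_pos: [530.8, -295.4, 127.2]
tool_rot: [3.141, -0.0, 2.995]
force: [1.9, 1.6, 0.6]
width: 59.9
gripper_force: 1.0
```

```bash
python3 -m crank '[[[0,-0.2,0.115,0],[0,-0.2,0.115,0],[0,-0.2,0.115,0]]]'
python3 -m crank '[[[0,-0.2,0.115,0]]]'
python3 -m crank '[[[0,-0.15,0.087,0],[0,0,0,0]]]'
python3 -m crank '[[[0,-0.1,0.058,0],[0,0,0,0]]]'
```

```text
clock: 22.73
eef_pos: [528.8, -310.2, 118.7]
tool_rot: [3.142, -0.0, 2.995]
force: [2.0, 1.3, 1.4]
width: 59.7
gripper_force: 1.0
clock: 22.82
eef_pos: [528.1, -315.2, 115.8]
tool_rot: [3.142, 0.0, 2.995]
force: [1.3, 2.7, 1.2]
width: 59.8
gripper_force: 1.0
clock: 22.98
eef_pos: [527.7, -317.9, 114.0]
tool_rot: [3.14, -0.0, 2.994]
force: [1.0, 2.7, 3.9]
width: 59.6
gripper_force: 2.5
clock: 23.15
eef_pos: [527.8, -318.1, 113.7]
tool_rot: [3.137, -0.001, 2.996]
force: [-0.4, 7.8, 13.5]
width: 59.9
gripper_force: 6.5
```

```bash
python3 -m crank '[[[0,-0.05,-0.06,0],[0,-0.1,-0.02,0],[0,0,0,0]]]'
python3 -m crank '[[[0,-0.12,0,0],[0,0,0,0]]]'
python3 -m crank '[[[0,0.5,-0.4,0],[0,0,-0.9,0],[0,0,-0.9,0],[0,0,-0.9,0],[0,0,-0.9,0],[0,0,-0.9,0],[0,0,-0.9,0],[0,0,-0.9,0],[0,0,-0.9,0]]]' -1
python3 -m crank '[[[0.9,0.5,0,0],[0.9,0.97,0,0],[0,0.97,0,0],[0,0.97,0,0],[0,0.97,0,0],[0,0.97,0,0],[0,0.97,0,0],[0,0.97,0,0],[0,0.97,0,0],[0,0.97,0,0],[0,0.97,0,0],[0,0.97,0,0]]]'
python3 -m crank '[[[0,0.97,0,0],[0,0.97,0,0],[0,0.97,0,0],[0,0.97,0,0],[0,0.97,0,0],[0,0.97,0,0],[0,0,0,0]]]'
python3 - <<'E'
from cell import ctrl
from h import *
A=[]
for c,w in(("side",(215,290,300,370)),("top",(160,240,355,425))):
    i=ctrl.get_image(c)["img"][:,:,::-1]; print([np.round(d["position"],1) for d in ctrl.place_of(c,"cover_grip")[:1]])
    A.append(cv2.resize(i[w[0]:w[1],w[2]:w[3]],(400,430),interpolation=cv2.INTER_CUBIC))
cv2.imwrite("pics/z.png",np.hstack(A))
sl=np.array([541,-229.3,62]);u=np.array([.143,.99,0])
for v in(0,4,8): 
    p=sl+((v-28)*.866-47)*u+np.array([0,0,(v-28)*.5+81.4]); print(v,proj("side",p)[0].round(1),proj("top",p)[0].round(1))
E
```

```text
clock: 23.4
eef_pos: [527.7, -318.4, 113.9]
tool_rot: [3.133, -0.002, 2.998]
force: [2.1, 13.0, 4.9]
width: 60.5
gripper_force: 6.4
clock: 23.57
eef_pos: [527.7, -318.6, 113.8]
tool_rot: [3.129, -0.003, 2.999]
force: [3.7, 16.6, 5.9]
width: 59.7
gripper_force: 8.8
clock: 24.32
eef_pos: [527.0, -316.3, 305.7]
tool_rot: [-3.14, -0.001, 2.993]
force: [0.8, -0.2, -1.2]
width: 85.2
gripper_force: 0.0
clock: 25.32
eef_pos: [524.2, -32.6, 304.6]
tool_rot: [-3.14, 0.0, 2.993]
force: [0.9, 0.5, 0.1]
width: 85.1
gripper_force: 0.0
clock: 25.9
eef_pos: [545.9, 116.8, 304.3]
tool_rot: [3.139, 0.0, 3.001]
force: [0.3, 0.8, 0.6]
width: 85.3
gripper_force: 0.0
[array([267.7, 336.3])]
[array([203.8, 408.4])]
0 [266.2 335.4] [204.9 410. ]
4 [265.  335.3] [204.6 409.2]
8 [263.7 335.3] [204.3 408.5]
```

View pics/z.png

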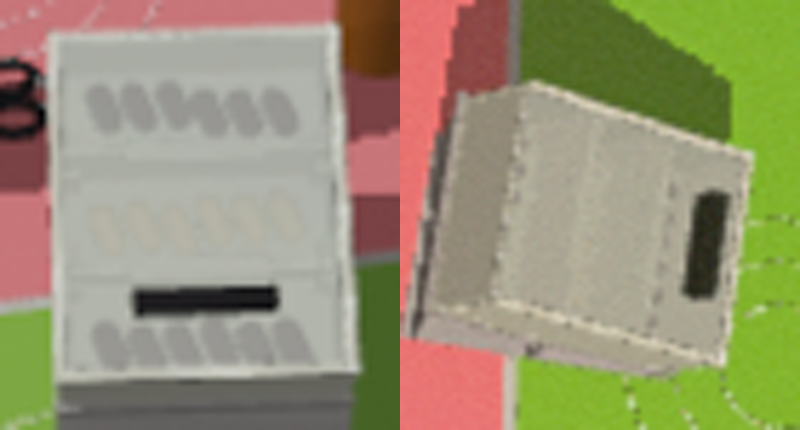

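```bash
python3 -c "
from cell import ctrl; print(ctrl.finish_job())"
```

```text
the job is handed in; nothing more can be done
None
```

The divider is pushed fully down into the empty slot, the cover is slid shut to its stop, and the arm is clear; I handed the job in at about 26 s, with no verdict returned.

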